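Square up a glass pane in the cutting fence

ROBOT

A 6-joint arm with a two-finger parallel gripper is mounted at the origin on the work surface; the furniture and walls round the work are solid. World frame = base frame: x ahead of the robot, y to its left, z up, the work surface at z = 0. Lengths are in m, angles in rad, forces in N, time in s.
With the tool pointing down it reaches from about 0.35 to 0.975 m from the base axis. Payload 4.9 kg.
Tool frame: the origin (TCP) lies at the very end of the fingers, on their centre line; the grasp point (between the pads) lies 19 mm behind it; x points along the fingers, y is the direction in which the jaws open and shut, and the axes are right-handed (so a half turn about x gives the same grasp; the last joint's range is limited). The gripper opens to 85 mm and grips with 20 to 120 N. Pads are 22 mm wide; open, the fingers measure 114 mm over their backs; the gripper's body (76 mm by 85 mm) begins 54 mm behind the grasp point. The pads swing forward as they close: fully open they stand 13 mm farther back than shut.
Start: joints at [-1.287, 0.053, 1.613, -0, 1.476, -0.119], TCP at [0.245, -0.575, 0.231] pointing down, gripper open.
Joint ranges: [-3.01, 3.01], [-1.01, 2.22], [0.06, 2.58], [-1.02, 4.17], [0.09, 2.62], [-3.14, 3.14]. Speed limits (rad/s): [2.57, 2.57, 3.14, 3.14, 3.14, 3.14].

INTERFACE

Orientations are given as a rotation vector (axis times angle).
In Python, from station import ctrl, get_image, calibration, finish_job, search_frame, cut_out, mark_of gives the robot as it stands. The module is installed in compiled form; this text tells all that it offers.
- The arm moves only by the tool arm_command, never from a script. Its argument "plan" is a list that holds one entry, the list of rows, each a list of 7 numbers: the shift along the tool's x, y, z in m, then the turn, a rotation vector about the tool's x, y, z in degrees, then the finger opening in m, from 0 to 0.0854. A call has 1 to 20 rows; each row shifts and turns the pose as measured when the row begins, along the tool's axes as they then stand; what a row does not reach is not made up. A row lasts 1/12 s, in which the tool goes at most 41.7 mm and 7.16 degrees, less where a joint would pass 70% of its speed; a pose out of reach is approached as far as the arm can. A call with a gripper value outside its range is refused whole. The fingers move at their own pace and stop on an object; "squeeze" is the grip in N (left out, the last holds). Time passes only in rows, so rows that do not move let the fingers close. It gives the time, the measured TCP pose, the force and the opening at its end, in the units of the state.
- ctrl.get_obs(): the state, without advancing time (a new reading comes with each control period).
- get_image(name): name is "side" or "top"; returns the picture (480x640x3 uint8, red, green, blue); there is no depth.
- calibration(name): a dict with "fx", "fy", "cx", "cy" (pixels), "cam_to_world" (4x4, takes a point from camera to world coordinates). Camera axes: x right, y down, z forward; pixel columns grow to the right and rows downward; lengths in m; the calibration is good to about 2 mm. A picture is of the moment at which its call begins. calibration takes no time and is no camera call.
- finish_job(): hands the job in, once; it reports no verdict.
Trained networks look in the newest picture that a camera, given by its name, has taken for a name from the list of things; names that differ only in an ending like _2 or _b are one class to them, and where a whole thing is asked for, a point or a joint stands for the part that bears it (a point fixed in the world has none). Each returns a list of dicts, best first, with "conf" (0 to 1); they miss things now and then, are a little off and sometimes report something else, mostly with a low value. They report only what shows in the picture. A call takes as long as a camera call. They do not tell look-alikes from the thing itself.
- search_frame(camera, thing): "at" ([x, y, z] in m, in the coordinates of the camera as it stood for that picture, good to about 4 mm: the middle of the surface that is visible of it).
- cut_out(camera, thing): "mask" (480x640 bool, what is visible of it).
- mark_of(camera, thing): "at" ([x, y, z] in m, in the coordinates of the camera as it stood for that picture, good to about 4 mm: a listed point, or the origin of a listed thing).
The state is a dict: "t": time; "q": joint angles; "dq": joint speeds; "effort": joint torques, N m; "tool_pos": TCP position; "tool_rot": TCP orientation; "contact_force": force on the tool from outside, world axes, zero at the start; "wrist_torque": the same for the moment, N m; "opening": finger opening in m.
Only numpy, scipy, OpenCV 4.12 (cv2) and the standard library are available. Lean on these libraries where they do the work, as an engineer would, in place of code of your own. Each camera call takes 0.05 s, during which the arm holds its last target. There are 200 camera calls.

TASK

Get the long glass pane ready for scoring: slide it along the light table with the fingertips into the inside corner of the L-shaped squaring fence, until one long edge lies flush along the fence's long arm and one short end is flush against its short arm. Only push it, never pick it up, leave everything else on the table where it is, and leave the pane lying flat and still.

Things in the scene. Friction and masses are not known exactly. Their poses are not given: they have to be found in the camera images.
- pane: the long rectangular pane of pale, almost clear glass, the largest piece of glass here: 220 x 106 mm, 6 mm thick, square corners, loose and flat on the table, 0.2 to 0.5 kg; the same if turned half round. Origin: centre of its underside. Its x axis runs along the 220 mm length, y along the 106 mm width, z up.
- fence: aluminium L-shaped fence fixed to the table, bars 24 mm wide, 12 mm high. Origin: inside corner of the L, on the table; z up. Long arm (beyond the pane, seen from the robot): 340 mm along the fence's -y, inner face in its plane x = 0. Short arm (at the left): 150 mm along its -x, inner face in its plane y = 0. The pane belongs at x < 0, y < 0; that area is empty but for the pane.
- cutter: pencil-shaped wooden glass cutter, 14 x 136 x 14 mm, lying to the left of the fence's short arm; leave it. Origin: middle of its underside, y along its length.
- dropper: small dropper bottle, 27 mm across, 86 mm tall, standing left of the work; leave it. Origin: centre of its foot.
- grease_marker: marker pen, 12 x 140 x 13 mm, lying to the right of the pane, pointing away from the robot; leave it. Origin: middle of its underside, y along its length.
- offcut: smaller piece of glass, 130 x 146 mm, 6 mm thick, one corner cut off, lying to the right; leave it. Origin: centre of its underside.
- tape: roll of tape lying flat, 77 mm across, 24 mm high, to the right; leave it. Origin: centre of its underside.
- mix_cup: small mixing cup, 49 mm across, 31 mm tall, to the right; leave it. Origin: centre of its foot.
- nozzle_pot: small round pot, 25 mm across, 34 mm tall, to the right; leave it. Origin: centre of its foot.
Things that resemble listed ones, but are neither listed nor needed, are in the scene too. What is shaped like the pane but turquoise is not meant.

How it is judged:
By the outcome, as a careful person would: the job done as asked, in the order asked, and still so for the second after the job is handed in, with the robot touching nothing.
It also fails if it takes over 67 s, if anything falls off the work surface, if the arm or the gripper's body presses on something with over 40 N, if the wrist force passes 120 N, or if a joint passes its speed limit or range.

## Working session

There is one attempt and no reset: what is moved stays moved. The work goes in short steps, Python scripts to look and compute and a tool call to move; the robot and the scene stay as the last step left them, time stands still between calls to the robot, and variables do not carry over. Pictures are saved under pics/ and viewed, about 8 in all and at most 12, crops included, and the job is handed in when it is done.

Besides the shell and the picture viewer there is one more tool, called after "Request:" by a JSON object that holds its "op" and its "data", one argument or row to a line. arm_command: Moves the arm, as the interface text tells. Its arguments: {"type":"object","properties":{"plan":{"type":"array","items":{"type":"array","items":{"type":"array","items":{"type":"number"}}}},"squeeze":{"type":"number"}},"required":["plan"]}

```bash
mkdir -p pics
cat > h.py <<'E'
import numpy as np,cv2
from station import *
from scipy.spatial.transform import Rotation as R
def w(cam,p):
    T=calibration(cam)["cam_to_world"];T=np.array(T);return T[:3,:3]@np.array(p)+T[:3,3]
def ray(cam,u,v,z):
    c=calibration(cam);T=np.array(c["cam_to_world"])
    d=T[:3,:3]@np.array([(u-c["cx"])/c["fx"],(v-c["cy"])/c["fy"],1]);o=T[:3,3]
    return o+d*(z-o[2])/d[2]
def proj(cam,P):
    c=calibration(cam);T=np.array(c["cam_to_world"]);p=T[:3,:3].T@(np.array(P)-T[:3,3])
    return np.array([c["fx"]*p[0]/p[2]+c["cx"],c["fy"]*p[1]/p[2]+c["cy"]])
def save(cam,n):
    im=get_image(cam);cv2.imwrite(f"pics/{n}.png",im[...,::-1]);return im
E
python3 - <<'E'
from h import *
np.set_printoptions(precision=4,suppress=True)
o=ctrl.get_obs();print(o)
for c in("top","side"):
    save(c,c+"0");print(calibration(c))
    for t in("pane","fence"):
        for m in mark_of(c,t)[:3]:print(c,t,m["conf"],w(c,m["at"]))
        for m in cut_out(c,t)[:3]:
            k=m["mask"].astype(np.uint8);cs=cv2.findContours(k,0,2)[0];q=max(cs,key=cv2.contourArea)
            print(' mask',m["conf"],k.sum(),cv2.minAreaRect(q),cv2.approxPolyDP(q,6,True)[:,0].tolist())
print(R.from_rotvec(o["tool_rot"]).as_matrix())
E
```

```text
{'t': 0.0, 'q': array([-1.287 ,  0.0534,  1.6143,  0.    ,  1.476 , -0.119 ]), 'dq': array([-0.0003, -0.0025, -0.0002,  0.0004, -0.0005, -0.0004]), 'effort': array([ -0.0019, -39.3683, -37.0181,  -0.0003,   0.007 ,   0.    ]), 'tool_pos': array([ 0.2448, -0.5744,  0.23  ]), 'tool_rot': array([ 2.0007,  0.4106, -2.001 ]), 'contact_force': array([-0.2268, -0.0731,  0.3828]), 'wrist_torque': array([-0.0166,  0.0012,  0.0432]), 'opening': 0.08531591958220858}
{'fx': 514.3375193613515, 'fy': 514.3375193613515, 'cx': 318.86813343949046, 'cy': 235.1308550482583, 'cam_to_world': array([[ 0.0038, -0.9991,  0.0434,  0.383 ],
       [-1.    , -0.0035,  0.0067, -0.1565],
       [-0.0065, -0.0434, -0.999 ,  1.2061],
       [ 0.    ,  0.    ,  0.    ,  1.    ]])}
top pane 0.82 [ 0.3445 -0.0997 -0.002 ]
top pane 0.81 [ 0.5855 -0.0664 -0.0011]
top pane 0.8 [ 0.1726 -0.3349  0.0012]
 mask 0.77 4159 ((284.5302734375, 172.9285888671875), (45.11063003540039, 93.43052673339844), 83.94580841064453) [[328, 147], [237, 157], [241, 198], [332, 190]]
 mask 0.66 4199 ((296.6872253417969, 274.46319580078125), (
[... 1028 characters left out ...]
6384277344), 80.53767395019531) [[331, 235], [316, 220], [284, 225], [275, 237], [279, 246]]
 mask 0.71 1430 ((369.2500305175781, 223.25001525878906), (62.93250274658203, 31.11269760131836), 45.0) [[339, 209], [365, 241], [401, 236], [371, 204]]
 mask 0.7 2857 ((223.51954650878906, 289.6349792480469), (105.9908676147461, 30.670307159423828), 3.0664854049682617) [[170, 301], [267, 307], [277, 279], [187, 274]]
side fence 0.7 [0.6841 0.1265 0.0021]
 mask 0.89 815 ((393.7828369140625, 205.43328857421875), (109.24592590332031, 27.992355346679688), 24.353008270263672) [[339, 194], [383, 193], [439, 238], [387, 187]]
[[-0.0006  0.392  -0.92  ]
 [ 0.002  -0.92   -0.392 ]
 [-1.     -0.0021 -0.0003]]
```

View pics/top0.png

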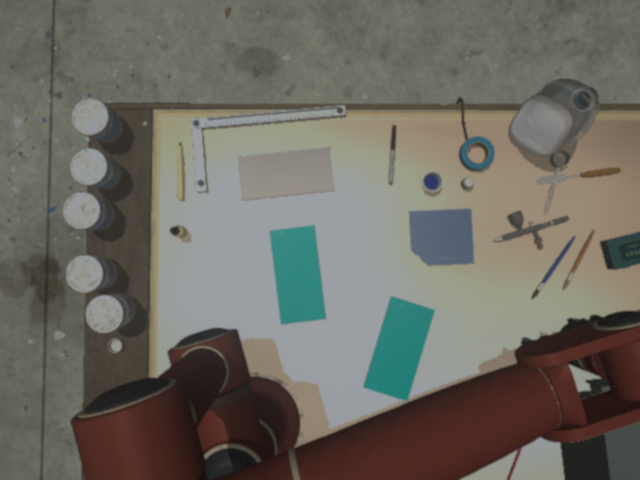

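View pics/side0.png

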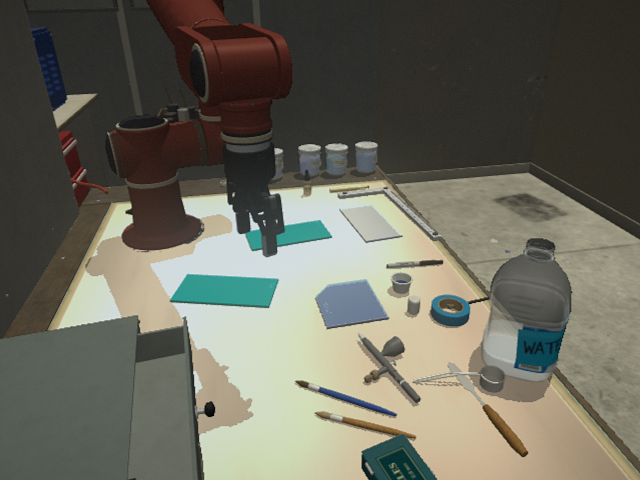

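The top view shows three candidates shaped like the pane. One is pale at (285,173), and two are turquoise at (298,275) and (399,347). The pale one fits the description, since the turquoise ones are excluded, and it lies in the fence's corner area. The fence corner is near (205,128). Next I confirm it in an enlarged crop and fit the edges.

```bash
cat > meas.py <<'E'
from h import *
from scipy.optimize import least_squares
np.set_printoptions(precision=4,suppress=True)
def maskedge(cam,thing,near):
    best=None
    for m in cut_out(cam,thing):
        k=m["mask"].astype(np.uint8);ys,xs=np.nonzero(k)
        d=np.hypot(xs.mean()-near[0],ys.mean()-near[1])
        if best is None or d<best[0]:best=(d,k)
    return best[1]
def pane(cam="top",near=(285,173)):
    get_image(cam);k=maskedge(cam,"pane",near)
    q=max(cv2.findContours(k,0,1)[0],key=cv2.contourArea)[:,0]
    P=np.array([ray(cam,u,v,0.006)[:2] for u,v in q])
    def sd(p):
        c,s=np.cos(p[2]),np.sin(p[2]);d=P-p[:2]
        a=abs(d@[c,s])-.11+.001;b=abs(d@[-s,c])-.053+.001   # contour is inner pixel centres
        return np.where((a>0)&(b>0),np.hypot(a,b),np.maximum(a,b))
    r=cv2.minAreaRect((P*1000).astype(np.float32))
    f=min((least_squares(sd,[P[:,0].mean(),P[:,1].mean(),t],loss='soft_l1',f_scale=.002) for t in(1.2,1.5,1.8)),key=lambda f:f.cost)
    return f.x,np.sqrt(np.mean(f.fun**2)),r
E
python3 - <<'E'
from meas import *
p,e,r=pane();print("pane",p[:2],np.degrees(p[2]),e,r)
im=get_image("top");cv2.imwrite("pics/crop0.png",cv2.resize(im[95:215,170:360],None,fx=4,fy=4,interpolation=cv2.INTER_CUBIC)[...,::-1])
E
```

```text
pane [ 0.5808 -0.0671] 96.0594429607274 0.0012242414415597278 ((580.32763671875, -67.57600402832031), (110.37126159667969, 223.66648864746094), 6.848228931427002)
```

View pics/crop0.png

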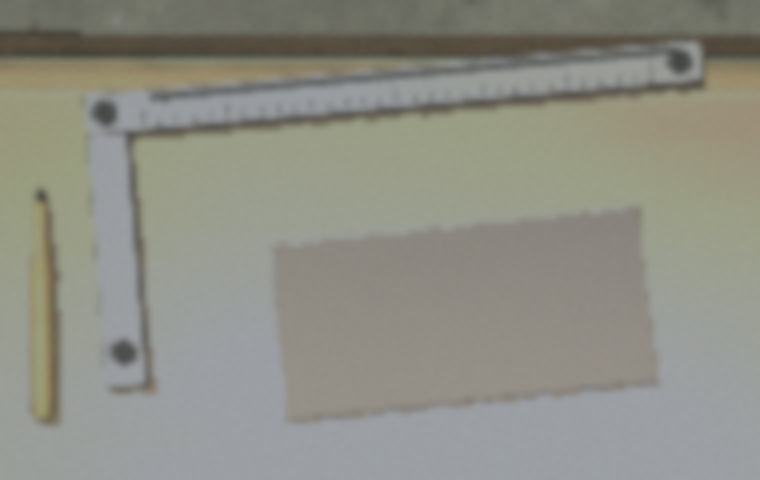

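The crop confirms the pale pane. It is about 1.2° off the fence direction and has a clear gap to both arms. Next I fit the fence.

```bash
cat > fence.py <<'E'
from meas import *
def fence():
    get_image("top");k=maskedge("top","fence",(255,135))
    q=max(cv2.findContours(k,0,1)[0],key=cv2.contourArea)[:,0]
    P=np.array([ray("top",u,v,0.012)[:2] for u,v in q])
    def box(F,x0,x1,y0,y1):
        a=abs(F[:,0]-(x0+x1)/2)-(x1-x0)/2;b=abs(F[:,1]-(y0+y1)/2)-(y1-y0)/2
        return np.hypot(np.maximum(a,0),np.maximum(b,0))+np.minimum(np.maximum(a,b),0)
    def sd(p):
        c,s=np.cos(p[2]),np.sin(p[2]);F=(P-p[:2])@np.array([[c,-s],[s,c]])
        return np.minimum(box(F,0,.024,-.34,.024),box(F,-.15,.024,0,.024))+.001
    f=least_squares(sd,[.687,.13,.085],loss='soft_l1',f_scale=.002);return f.x,np.sqrt(np.mean(f.fun**2))
E
python3 - <<'E'
from fence import *
f,e=fence();print("fence",f,np.degrees(f[2]),e)
for n,u,v in(("corner",128,133),("longend",703,86),("shortend",147,383)):print(n,ray("top",(u+.5)/4-.5+170,(v+.5)/4-.5+95,.012))
c,s=np.cos(f[2]),np.sin(f[2]);Fi=np.array([[c,s],[-s,c]])
p,e,_=pane()
ax=np.array([np.cos(p[2]),np.sin(p[2])]);ay=np.array([ax[1],-ax[0]])
for a in(1,-1):
  for b in(1,-1):
    W=p[:2]+a*.11*ax+b*.053*ay;print("pane corner world",W,"fence",Fi@(W-f[:2]))
E
```

```text
fence [0.6848 0.1286 0.0926] 5.303782969072587 0.0013839263408971405
corner [0.686  0.1279 0.012 ]
longend [ 0.7146 -0.2096  0.012 ]
shortend [0.5386 0.1147 0.012 ]
pane corner world [0.6221 0.0479] fence [-0.0699 -0.0746]
pane corner world [0.5167 0.0367] fence [-0.1759 -0.0759]
pane corner world [ 0.6452 -0.1709] fence [-0.0672 -0.2945]
pane corner world [ 0.5398 -0.1821] fence [-0.1731 -0.2959]
```

Request:
{"op": "arm_command", "data": {
  "plan": [
    [[0,-0.0226,-0.0265,0,0,0,0.06],[0,-0.0226,-0.0265,0,0,0,0.06],[0,-0.0226,-0.0265,0,0,0,0.06],[0,-0.0226,-0.0265,0,0,0,0.06],[0,-0.0226,-0.0265,0,0,0,0.06],[0,-0.0226,-0.0265,0,0,0,0.06],[0,-0.0226,-0.0265,0,0,0,0.06],[0,-0.0226,-0.0265,0,0,0,0.06],[0,-0.0226,-0.0265,0,0,0,0.06],[0,-0.0226,-0.0265,0,0,0,0.06],[0,-0.0226,-0.0265,0,0,0,0.06],[0,-0.0226,-0.0265,0,0,0,0.06],[0,-0.0226,-0.0265,0,0,0,0.06],[0,-0.0226,-0.0265,0,0,0,0.06],[0,-0.0226,-0.0265,0,0,0,0.06],[0,-0.0226,-0.0265,0,0,0,0.06],[0,0,0,6,0,0,0.06],[0,0,0,6,0,0,0.06],[0,0,0,6,0,0,0.06],[0,0,0,0,0,0,0.06]]
  ]
}}

```text
t: 2.52
tool_pos: [0.5048, -0.0521, 0.2329]
tool_rot: [2.191, 0.076, -2.172]
contact_force: [-0.7, 0.4, -0.4]
opening: 0.0598
```

```bash
cat > st.py <<'E'
from meas import *
import sys
o=ctrl.get_obs();M=R.from_rotvec(o["tool_rot"]).as_matrix()
print("t",o["t"],"pos",o["tool_pos"],"open",o["opening"],"F",o["contact_force"],"yaw_y",np.degrees(np.arctan2(M[1,1],M[0,1])),"tilt x",M[:,0])
if len(sys.argv)>3:
    d=np.array([float(a) for a in sys.argv[1:4]])-o["tool_pos"];print("to go in tool axes",M.T@d)
E
python3 st.py 0.493 -0.076 0.05
```

```text
t 2.5167 pos [ 0.5048 -0.0521  0.2329] open 0.059812082715600456 F [-0.6575  0.4212 -0.3861] yaw_y -85.76905045231581 tilt x [ 0.0088 -0.004  -1.    ]
to go in tool axes [0.1829 0.0221 0.0151]
```

Request:
{"op": "arm_command", "data": {
  "plan": [
    [[0.03,0.0055,0.0038,-0.25,0,0,0.06],[0.03,0.0055,0.0038,-0.25,0,0,0.06],[0.03,0.0055,0.0038,-0.25,0,0,0.06],[0.03,0.0055,0.0038,0,0,0,0.06],[0.03,0,0,0,0,0,0.06],[0.025,0,0,0,0,0,0.06],[0.015,0,0,0,0,0,0.06],[0.01,0,0,0,0,0,0.06],[0.005,0,0,0,0,0,0.06],[0,0,0,0,0,0,0.06]]
  ]
}}

```text
t: 3.35
tool_pos: [0.4971, -0.0798, 0.0249]
tool_rot: [2.182, 0.111, -2.138]
contact_force: [0.7, -0.7, 0.3]
opening: 0.06
```

```bash
python3 st.py 0.493 -0.076 0.0; python3 -c "
from h import *
im=get_image('side');c=proj('side',[0.5,-0.076,0.02]);u,v=int(c[0]),int(c[1]);print(u,v)
y0,x0=max(v-70,0),max(u-100,0);print(x0,y0)
cv2.imwrite('pics/s1.png',cv2.resize(im[y0:y0+140,x0:x0+200],None,fx=4,fy=4,interpolation=cv2.INTER_CUBIC)[...,::-1])"
```

```text
t 3.35 pos [ 0.4971 -0.0798  0.0249] open 0.05997110846710059 F [ 0.7273 -0.7147  0.3169] yaw_y -83.61794774632958 tilt x [ 0.0207 -0.0073 -0.9998]
to go in tool axes [ 0.0248 -0.0045  0.0041]
341 219
241 149
```

View pics/s1.png

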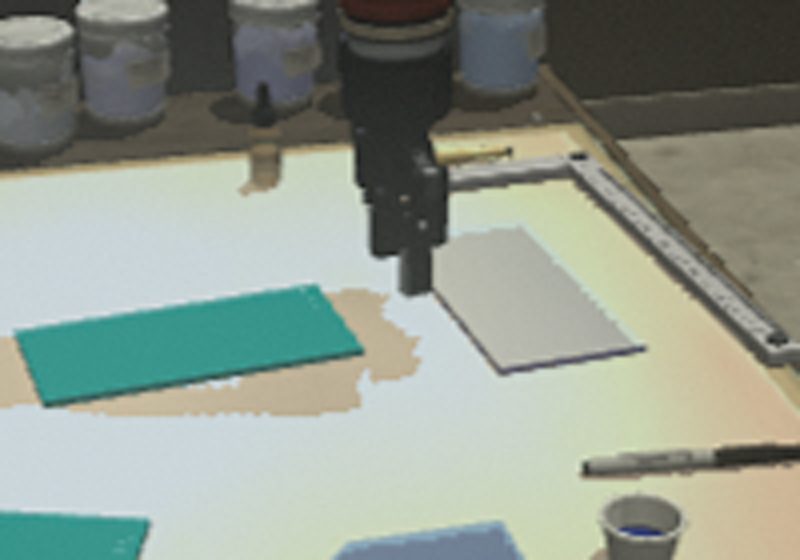

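The side crop shows the fingers near (415,285), just on the robot side of the pane's near long edge and clear of the turquoise piece. I level the tool and lower it in small steps until I feel the table.

Request:
{"op": "arm_command", "data": {
  "plan": [
    [[0.01,0,0,1.4,-1.2,-0.4,0.06],[0.006,0,0,0,0,0,0.06],[0.004,0,0,0,0,0,0.06],[0,0,0,0,0,0,0.06]]
  ]
}}

```text
t: 3.73
tool_pos: [0.5024, -0.0814, 0.0104]
tool_rot: [2.183, 0.09, -2.162]
contact_force: [-0.9, -0.3, -0.3]
opening: 0.06
```

```bash
python3 st.py 0.493 -0.076 0.0
```

```text
t 3.7333 pos [ 0.5024 -0.0814  0.0104] open 0.06002814146051298 F [-0.9102 -0.2694 -0.3207] yaw_y -84.8949906787948 tilt x [ 0.0098 -0.0057 -0.9999]
to go in tool axes [ 0.0103 -0.0063  0.0089]
```

Request:
{"op": "arm_command", "data": {
  "plan": [
    [[0.002,0,0,0,0,0,0.06],[0,0,0,0,0,0,0.06]]
  ]
}}

```text
t: 3.9
tool_pos: [0.5034, -0.0816, 0.0097]
tool_rot: [2.185, 0.09, -2.159]
contact_force: [-0.3, 0.3, -0.6]
opening: 0.0602
```

Request:
{"op": "arm_command", "data": {
  "plan": [
    [[0.002,0,0,0,0,0,0.06],[0,0,0,0,0,0,0.06]]
  ]
}}

```text
t: 4.07
tool_pos: [0.5041, -0.0818, 0.0085]
tool_rot: [2.187, 0.09, -2.156]
contact_force: [0.2, 0.4, -0.2]
opening: 0.0598
```

Request:
{"op": "arm_command", "data": {
  "plan": [
    [[0.004,0,0.002,0,-0.3,0,0.06],[0.002,0,0.001,0,0,0,0.06],[0,0,0.001,0,0,0,0.06]]
  ]
}}

```text
t: 4.32
tool_pos: [0.5004, -0.0824, 0.0026]
tool_rot: [2.181, 0.09, -2.16]
contact_force: [-0.3, -0.8, 0.3]
opening: 0.0599
```

Request:
{"op": "arm_command", "data": {
  "plan": [
    [[0.003,0,0.001,0,0,0,0.06],[0,0,0,0,0,0,0.06]]
  ]
}}

```text
t: 4.48
tool_pos: [0.4987, -0.0824, -0.0011]
tool_rot: [2.18, 0.09, -2.161]
contact_force: [0.2, 0.9, -0.2]
opening: 0.0597
```

Request:
{"op": "arm_command", "data": {
  "plan": [
    [[0.003,0,0.001,0,0,0,0.06],[0,0,0,0,0,0,0.06]]
  ]
}}

```text
t: 4.65
tool_pos: [0.4976, -0.0825, -0.0045]
tool_rot: [2.181, 0.09, -2.161]
contact_force: [-0.5, 0.4, -0.8]
opening: 0.0597
```

Request:
{"op": "arm_command", "data": {
  "plan": [
    [[0.0015,0,0,0,0,0,0.06],[0,0,0,0,0,0,0.06]]
  ]
}}

```text
t: 4.82
tool_pos: [0.4985, -0.0828, -0.0043]
tool_rot: [2.181, 0.09, -2.161]
contact_force: [0.4, 0.4, -0.8]
opening: 0.0595
```

Request:
{"op": "arm_command", "data": {
  "plan": [
    [[0.0015,0,0,0,0,0,0.06],[0,0,0,0,0,0,0.06]]
  ]
}}

```text
t: 4.98
tool_pos: [0.4994, -0.083, -0.0045]
tool_rot: [2.182, 0.09, -2.16]
contact_force: [0.6, -0.1, -0.3]
opening: 0.0599
```

Request:
{"op": "arm_command", "data": {
  "plan": [
    [[0.0025,0,0,0,0,0,0.06],[0,0,0,0,0,0,0.06]]
  ]
}}

```text
t: 5.15
tool_pos: [0.5005, -0.0832, -0.0042]
tool_rot: [2.181, 0.091, -2.16]
contact_force: [-0.1, -0.3, -1.1]
opening: 0.0599
```

Request:
{"op": "arm_command", "data": {
  "plan": [
    [[0.0025,0,0,0,0,0,0.06],[0,0,0,0,0,0,0.06]]
  ]
}}

```text
t: 5.32
tool_pos: [0.5018, -0.0835, -0.0044]
tool_rot: [2.182, 0.092, -2.159]
contact_force: [0.0, -0.8, -0.1]
opening: 0.0596
```

Request:
{"op": "arm_command", "data": {
  "plan": [
    [[-0.0005,-0.001,-0.005,0,0,0,0.06],[0,-0.001,-0.005,0,0,0,0.06],[0,-0.001,-0.005,0,0,0,0.06],[0,-0.001,-0.005,0,0,0,0.06],[0,-0.001,-0.005,0,0,0,0.06],[0,0,0,0,0,0,0.06]]
  ]
}}

```text
t: 5.82
tool_pos: [0.5258, -0.0761, -0.0048]
tool_rot: [2.171, 0.093, -2.167]
contact_force: [2.1, 0.3, 3.1]
opening: 0.06
```

```bash
python3 st.py;python3 -c "
from h import *
im=get_image('side');o=ctrl.get_obs();c=proj('side',o['tool_pos']);u,v=int(c[0]),int(c[1]);print(u,v)
y0,x0=max(v-60,0),max(u-60,0);print(x0,y0)
cv2.imwrite('pics/s2.png',cv2.resize(im[y0:y0+90,x0:x0+120],None,fx=6,fy=6,interpolation=cv2.INTER_CUBIC)[...,::-1])"
```

```text
t 5.8167 pos [ 0.5258 -0.0761 -0.0048] open 0.05995990110398763 F [2.1287 0.3319 3.1385] yaw_y -84.60613278658862 tilt x [ 0.0019 -0.0085 -1.    ]
349 226
289 166
```

View pics/s2.png

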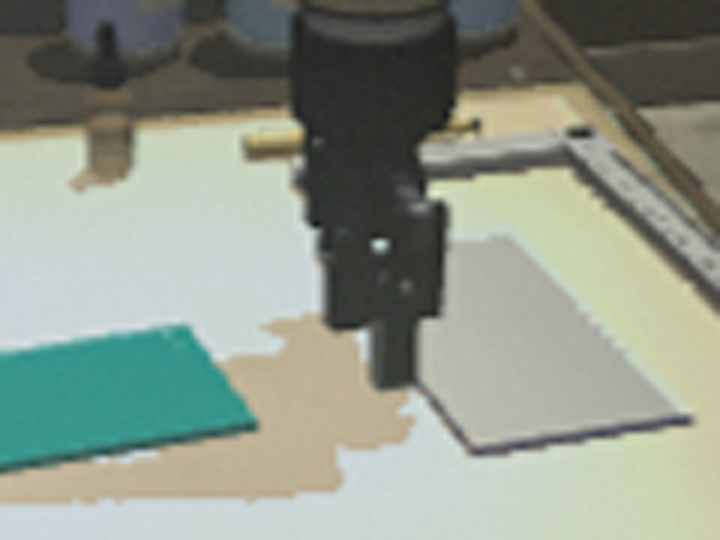

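The crop shows the fingertip at table height, against or just short of the near edge at (415,383), not riding on the glass. I push on.

Request:
{"op": "arm_command", "data": {
  "plan": [
    [[-0.0015,0,-0.005,0,0,0,0.06],[0,0,-0.005,0,0,0,0.06],[0,0,-0.005,0,0,0,0.06],[0,0,-0.005,0,0,0,0.06],[0,0,-0.005,0,0,0,0.06],[0,0,-0.005,0,0,0,0.06],[0,0,-0.005,0,0,0,0.06],[0,0,0,0,0,0,0.06]]
  ]
}}

```text
t: 6.53
tool_pos: [0.5587, -0.0719, -0.0048]
tool_rot: [2.153, 0.097, -2.185]
contact_force: [0.1, 0.5, -0.3]
opening: 0.0602
```

```bash
cat > rel.py <<'E'
from meas import *
import sys
near=tuple(map(float,sys.argv[1:3])) if len(sys.argv)>2 else (275,155)
F=np.array([.6855,.128]);a=np.radians(5.0);c,s=np.cos(a),np.sin(a);Fi=np.array([[c,s],[-s,c]])
o=ctrl.get_obs();print("tcp in fence",Fi@(o["tool_pos"][:2]-F),o["tool_pos"][2])
p,e,r=pane(near=near);print("pane ctr fence",Fi@(p[:2]-F),"yaw rel",np.degrees(p[2]-a)-90,"rms",e,"rect",r[1])
E
python3 st.py; python3 rel.py
```

```text
t 6.5333 pos [ 0.5587 -0.0719 -0.0048] open 0.06019382237146071 F [ 0.1049  0.5459 -0.2953] yaw_y -84.4694527088096 tilt x [-0.0145 -0.0074 -0.9999]
tcp in fence [-0.1437 -0.1881] -0.004791263755752135
pane ctr fence [-0.0826 -0.182 ] yaw rel 2.037873924499877 rms 0.015140759215488308 rect (106.04068756103516, 126.25650024414062)
```

Request:
{"op": "arm_command", "data": {
  "plan": [
    [[0,0,-0.004,0.4,0.3,0.2,0.06],[0,0,-0.004,0,0.3,0.2,0.06],[0,0,-0.004,0,0.2,0,0.06],[0,0,-0.004,0,0.2,0,0.06],[0,0,-0.004,0,0.2,0,0.06],[0,0,0,0,0,0,0.06]]
  ]
}}

```text
t: 7.13
tool_pos: [0.5734, -0.07, -0.0046]
tool_rot: [2.16, 0.085, -2.179]
contact_force: [2.0, -0.7, 1.6]
opening: 0.0599
```

```bash
python3 st.py; python3 rel.py
```

```text
t 7.1333 pos [ 0.5734 -0.07   -0.0046] open 0.059879782061378166 F [ 1.9872 -0.7475  1.6369] yaw_y -84.80804310679558 tilt x [-0.008  -0.0126 -0.9999]
tcp in fence [-0.1289 -0.1875] -0.0046199584795850145
pane ctr fence [-0.0674 -0.1821] yaw rel 0.9646717362996498 rms 0.014975810709032346 rect (108.72098541259766, 125.93217468261719)
```

12 mm left. I push in small steps and watch the force.

Request:
{"op": "arm_command", "data": {
  "plan": [
    [[0,0,-0.004,0,0.2,0,0.06],[0,0,-0.004,0,0.2,0,0.06],[0,0,-0.003,0,0,0,0.06],[0,0,-0.003,0,0,0,0.06]]
  ]
}}

```text
t: 7.57
tool_pos: [0.5827, -0.0688, -0.0047]
tool_rot: [2.153, 0.088, -2.184]
contact_force: [-6.3, -0.8, 6.4]
opening: 0.06
```

Request:
{"op": "arm_command", "data": {
  "plan": [
    [[0,0,-0.003,0,0,0,0.06],[0,0,-0.003,0,0,0,0.06]]
  ]
}}

```text
t: 7.73
tool_pos: [0.5866, -0.0684, -0.0047]
tool_rot: [2.146, 0.088, -2.191]
contact_force: [-5.3, 0.1, 7.2]
opening: 0.0603
```

```bash
python3 st.py; python3 rel.py
```

```text
t 7.7333 pos [ 0.5866 -0.0684 -0.0047] open 0.060251287745610047 F [-5.3     0.1303  7.2018] yaw_y -84.68438866293367 tilt x [-0.02   -0.0121 -0.9997]
tcp in fence [-0.1156 -0.1871] -0.0046577180074878245
pane ctr fence [-0.054  -0.1817] yaw rel 1.2267015567323085 rms 0.015006142875787993 rect (106.46465301513672, 99.06417846679688)
```

Request:
{"op": "arm_command", "data": {
  "plan": [
    [[-0.0005,0,-0.003,0,0.4,0.3,0.06],[0,0,-0.003,0,0.4,0.3,0.06]]
  ]
}}

```text
t: 8.0
tool_pos: [0.5874, -0.0684, -0.0045]
tool_rot: [2.141, 0.079, -2.186]
contact_force: [-15.6, -2.8, 17.0]
opening: 0.0598
```

Request:
{"op": "arm_command", "data": {
  "plan": [
    [[0,0,-0.003,0,0.3,0,0.06],[0,0,-0.003,0,0,0,0.06]]
  ]
}}

```text
t: 8.17
tool_pos: [0.5874, -0.0684, -0.0045]
tool_rot: [2.129, 0.081, -2.198]
contact_force: [-12.5, -2.6, 12.2]
opening: 0.0601
```

```bash
python3 st.py; python3 rel.py
```

```text
t 8.1667 pos [ 0.5874 -0.0684 -0.0045] open 0.060089184427041295 F [-12.526   -2.5627  12.2364] yaw_y -84.5799367222996 tilt x [-0.031  -0.0213 -0.9993]
tcp in fence [-0.1149 -0.1871] -0.004456048757922507
pane ctr fence [-0.3609 -0.1948] yaw rel 92.3782248327002 rms 0.0007488574201195721 rect (219.91094970703125, 106.05624389648438)
```

The force rose to about 15 N with no further motion, so the long edge is seated. I back off, lift and turn for the end push.

Request:
{"op": "arm_command", "data": {
  "plan": [
    [[-0.001,0,0.01,0,0,0,0.06],[-0.005,0,0.01,0,0,0,0.06],[-0.02,0,0.005,0,0,0,0.06],[-0.03,0,0,0,0,0,0.06],[-0.03,0,0,-6.9,0,0,0.04],[0,0,0,-6.9,0,0,0.04],[0,0,0,-6.9,0,0,0.04],[0,0,0,-6.9,0,0,0.04],[0,0,0,-6.9,0,0,0.04],[0,0,0,-6.9,0,0,0.04],[0,0,0,-6.9,0,0,0.04],[0,0,0,-6.9,0,0,0.04],[0,0,0,-6.9,0,0,0.04],[0,0,0,-6.9,0,0,0.04],[0,0,0,-6.9,0,0,0.04],[0,0,0,-6.9,0,0,0.04],[0,0,0,-6.9,0,0,0.04],[0,0,0,0,0,0,0.04]]
  ]
}}

```text
t: 9.77
tool_pos: [0.5628, -0.0671, 0.0782]
tool_rot: [1.077, 1.281, -1.125]
contact_force: [0.5, -0.2, -0.0]
opening: 0.0399
```

```bash
python3 -c "
import numpy as np
a=np.radians(5);print(.6855-.053*np.cos(a)+.34*np.sin(a), .128-.053*np.sin(a)-.34*np.cos(a))"
python3 st.py 0.662 -0.215 0.05; python3 rel.py
```

```text
0.6623346335353412 -0.21532545171681938
t 9.7667 pos [ 0.5628 -0.0671  0.0782] open 0.039856995106768 F [ 0.5168 -0.2459 -0.0378] yaw_y 8.426127782762354 tilt x [-0.0228 -0.0182 -0.9996]
to go in tool axes [0.0287 0.0772 0.1604]
tcp in fence [-0.1392 -0.1837] 0.07824247358177563
pane ctr fence [-0.0554 -0.1807] yaw rel 2.2051609313716796 rms 0.015216823333434933 rect (105.71054077148438, 106.58866882324219)
```

Request:
{"op": "arm_command", "data": {
  "plan": [
    [[0,0.0129,0.0267,0.6,0.2,0.25,0.04],[0,0.0129,0.0267,0.6,0.2,0.25,0.04],[0,0.0129,0.0267,0.6,0.2,0.25,0.04],[0,0.0129,0.0267,0.6,0.2,0.25,0.04],[0,0.0129,0.0267,0.6,0.2,0.25,0.04],[0,0.0129,0.0267,0.6,0,0,0.04],[0,0,0,0,0,0,0.04]]
  ]
}}

```text
t: 10.45
tool_pos: [0.66, -0.2221, 0.0755]
tool_rot: [1.167, 1.24, -1.165]
contact_force: [0.2, 0.1, 0.3]
opening: 0.0399
```

```bash
python3 st.py 0.662 -0.215 0.0; python3 rel.py; python3 -c "
from h import *
im=get_image('top');cv2.imwrite('pics/t3.png',cv2.resize(im[95:235,170:420],None,fx=3,fy=3,interpolation=cv2.INTER_CUBIC)[...,::-1])"
```

```text
t 10.45 pos [ 0.66   -0.2221  0.0755] open 0.03994751225533465 F [0.2023 0.0746 0.3486] yaw_y 3.3849348798768957 tilt x [-0.0015  0.0029 -1.    ]
to go in tool axes [ 0.0755  0.0025 -0.0067]
tcp in fence [-0.0559 -0.3465] 0.07546268693183811
pane ctr fence [-0.0514 -0.1841] yaw rel 0.18580668267060219 rms 0.01413632478195327 rect (105.73226165771484, 163.8577117919922)
```

View pics/t3.png

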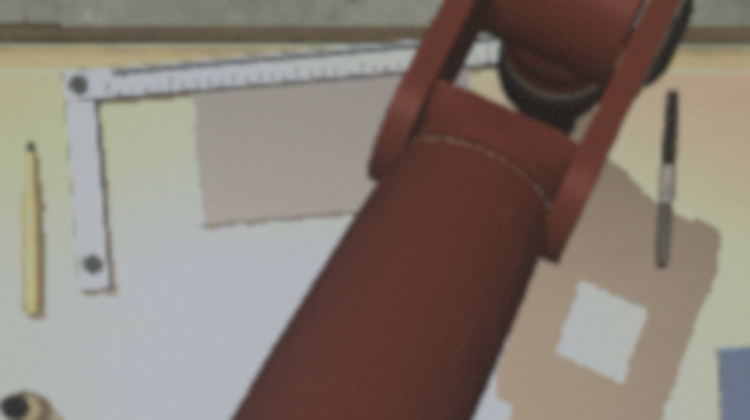

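The pane now lies along the long arm, with its left end at crop (198,100) and about 74 mm still to go to the short arm. Next I lower the tool beside its right end.

Request:
{"op": "arm_command", "data": {
  "plan": [
    [[0.025,0.001,0,-1.0,0,0,0.04],[0.02,0.001,0,-0.6,0,0,0.04],[0.01,0.001,0,0,0,0,0.04],[0.006,0,0,0,0,0,0.04],[0.004,0,0,0,0,0,0.04],[0,0,0,0,0,0,0.04]]
  ]
}}

```text
t: 11.1
tool_pos: [0.6595, -0.2102, 0.009]
tool_rot: [1.144, 1.26, -1.139]
contact_force: [-0.5, -0.5, 0.3]
opening: 0.0403
```

```bash
python3 st.py 0.662 -0.215 0.0
```

```text
t 11.1 pos [ 0.6595 -0.2102  0.009 ] open 0.04025484428567574 F [-0.4798 -0.5111  0.3241] yaw_y 5.3454930877339875 tilt x [-0.0039  0.007  -1.    ]
to go in tool axes [0.009  0.0021 0.0051]
```

Request:
{"op": "arm_command", "data": {
  "plan": [
    [[0.004,0,0.001,0,0,0,0.04],[0.003,0,0.001,0,0,0,0.04],[0,0,0,0,0,0,0.04]]
  ]
}}

```text
t: 11.35
tool_pos: [0.6606, -0.2119, 0.0036]
tool_rot: [1.144, 1.257, -1.138]
contact_force: [-0.6, -0.3, -0.5]
opening: 0.04
```

Request:
{"op": "arm_command", "data": {
  "plan": [
    [[0.003,0,0.001,0,0,0,0.04],[0,0,0,0,0,0,0.04]]
  ]
}}

```text
t: 11.52
tool_pos: [0.6615, -0.2135, 0.0015]
tool_rot: [1.144, 1.255, -1.137]
contact_force: [-0.4, 0.2, -0.2]
opening: 0.04
```

Request:
{"op": "arm_command", "data": {
  "plan": [
    [[0.003,0,0.001,0,0,0,0.04],[0,0,0,0,0,0,0.04]]
  ]
}}

```text
t: 11.68
tool_pos: [0.6621, -0.215, -0.001]
tool_rot: [1.144, 1.254, -1.137]
contact_force: [-0.1, -0.6, -0.3]
opening: 0.0399
```

```bash
python3 st.py 0.662 -0.215 0.0
```

```text
t 11.6833 pos [ 0.6621 -0.215  -0.001 ] open 0.039884775323801955 F [-0.0851 -0.5557 -0.2702] yaw_y 5.329191684284421 tilt x [ 0.0017  0.0045 -1.    ]
to go in tool axes [-0.001  -0.0001 -0.    ]
```

Request:
{"op": "arm_command", "data": {
  "plan": [
    [[0.001,0,-0.006,0,0,0,0.04],[0.0005,0,-0.006,0,0,0,0.04],[0,0,-0.006,0,0,0,0.04],[0,0,-0.006,0,0,0,0.04],[0,0,-0.006,0,0,0,0.04],[0,0,-0.006,0,0,0,0.04],[0,0,-0.006,0,0,0,0.04],[0,0,-0.006,0,0,0,0.04],[0,0,0,0,0,0,0.04]]
  ]
}}

```text
t: 12.43
tool_pos: [0.658, -0.1626, -0.0013]
tool_rot: [1.144, 1.251, -1.136]
contact_force: [-0.2, -0.0, 0.1]
opening: 0.0401
```

```bash
python3 st.py; python3 rel.py 260 155;python3 -c "
from h import *
im=get_image('side');cv2.imwrite('pics/s4.png',cv2.resize(im[150:270,300:460],None,fx=5,fy=5,interpolation=cv2.INTER_CUBIC)[...,::-1])"
```

```text
t 12.4333 pos [ 0.658  -0.1626 -0.0013] open 0.04009963876927042 F [-0.1593 -0.0349  0.0795] yaw_y 5.347789243940797 tilt x [ 0.0038  0.0027 -1.    ]
tcp in fence [-0.0527 -0.2871] -0.001292765877993745
pane ctr fence [-0.052  -0.1645] yaw rel 0.06823468853966119 rms 0.015145340058665094 rect (108.88504791259766, 125.46407318115234)
```

View pics/s4.png

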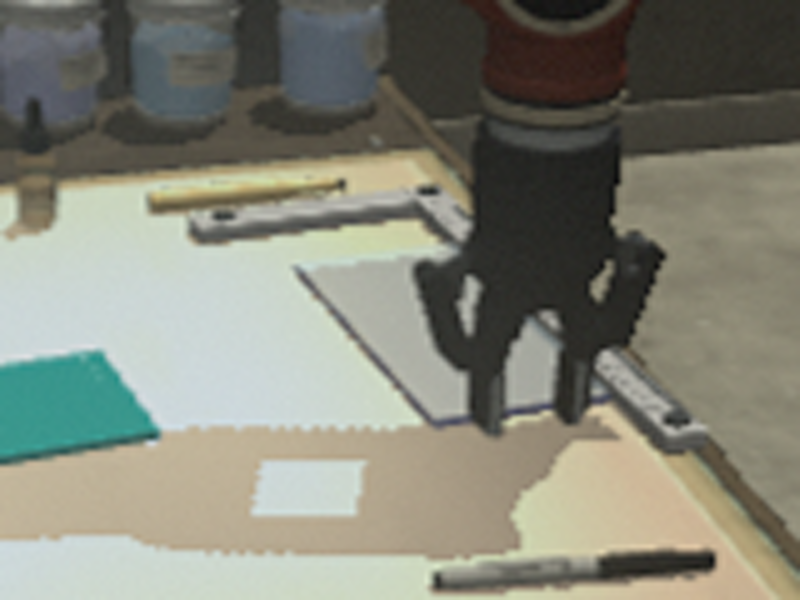

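The side crop shows both fingertips, at (487,425) and (570,415), against the right end with the pane along the long arm. I keep pushing.

Request:
{"op": "arm_command", "data": {
  "plan": [
    [[0,0.0002,-0.006,0,0,0,0.04],[0,0.0002,-0.006,0,0,0,0.04],[0,0.0002,-0.006,0,0,0,0.04],[0,0.0002,-0.006,0,0,0,0.04],[0,0.0002,-0.006,0,0,0,0.04],[0,0.0002,-0.006,0,0,0,0.04],[0,0,-0.005,0,0,0,0.04],[0,0,0,0,0,0,0.04]]
  ]
}}

```text
t: 13.25
tool_pos: [0.6544, -0.1213, -0.0013]
tool_rot: [1.142, 1.249, -1.14]
contact_force: [-0.3, -2.2, 0.4]
opening: 0.0401
```

```bash
python3 st.py; python3 rel.py 250 155
```

```text
t 13.25 pos [ 0.6544 -0.1213 -0.0013] open 0.0400942827444384 F [-0.2599 -2.1669  0.3614] yaw_y 5.255052613983548 tilt x [ 0.0022 -0.0008 -1.    ]
tcp in fence [-0.0527 -0.2457] -0.0012892345256703512
pane ctr fence [-0.0482  0.0019] yaw rel -3.5606220889393683 rms 0.016125353627383193 rect (106.45362854003906, 112.0861587524414)
```

Request:
{"op": "arm_command", "data": {
  "plan": [
    [[0,0,-0.005,0,0,0,0.04],[0,0,-0.004,0,0,0,0.04],[0,0,-0.003,0,0,0,0.04]]
  ]
}}

```text
t: 13.6
tool_pos: [0.6535, -0.1099, -0.0014]
tool_rot: [1.142, 1.248, -1.141]
contact_force: [-1.4, -1.5, 0.9]
opening: 0.0402
```

Request:
{"op": "arm_command", "data": {
  "plan": [
    [[0,0,-0.003,0,0,0,0.04],[0,0,-0.003,0,0,0,0.04]]
  ]
}}

```text
t: 13.77
tool_pos: [0.6534, -0.1067, -0.0011]
tool_rot: [1.136, 1.242, -1.143]
contact_force: [-0.2, -18.5, -2.5]
opening: 0.0405
```

Request:
{"op": "arm_command", "data": {
  "plan": [
    [[0,0,-0.003,0,0,0,0.04],[0,0,-0.003,0,0,0,0.04]]
  ]
}}

```text
t: 13.93
tool_pos: [0.6533, -0.1069, -0.0007]
tool_rot: [1.127, 1.232, -1.147]
contact_force: [0.4, -11.0, -1.2]
opening: 0.0398
```

```bash
python3 st.py; python3 rel.py 250 155
```

```text
t 13.9333 pos [ 0.6533 -0.1069 -0.0007] open 0.0397762824924895 F [  0.3529 -11.0157  -1.2397] yaw_y 5.34368076700041 tilt x [ 0.0062 -0.022  -0.9997]
tcp in fence [-0.0525 -0.2313] -0.0007369744997031968
pane ctr fence [-0.0536 -0.1102] yaw rel -1.016577959564799 rms 0.016237116349135036 rect (107.09537506103516, 99.41413116455078)
```

Contact came where predicted, and the force rose to 18 N. I back off, clear the view and check.

Request:
{"op": "arm_command", "data": {
  "plan": [
    [[-0.0005,0,0.008,0,0,0,0.04],[-0.003,0,0.012,0,0,0,0.04],[-0.03,0,0.01,0,0,0,0.04],[-0.035,0,0,0,0,0,0.04],[-0.035,0,0,0,0,0,0.04],[-0.03,-0.023,0.0265,0,0,0,0.04],[0,-0.023,0.0265,0,0,0,0.04],[0,-0.023,0.0265,0,0,0,0.04],[0,-0.023,0.0265,0,0,0,0.04],[0,-0.023,0.0265,0,0,0,0.04],[0,-0.023,0.0265,0,0,0,0.04],[0,-0.023,0.0265,0,0,0,0.04],[0,-0.023,0.0265,0,0,0,0.04],[0,-0.023,0.0265,0,0,0,0.04],[0,-0.023,0.0265,0,0,0,0.04],[0,-0.023,0.0265,0,0,0,0.04],[0,-0.023,0.0265,0,0,0,0.04],[0,0,0,0,0,0,0.04]]
  ]
}}

```text
t: 15.53
tool_pos: [0.405, -0.4909, 0.146]
tool_rot: [1.138, 1.228, -1.13]
contact_force: [-0.1, -0.1, 0.1]
opening: 0.0397
```

```bash
python3 st.py; python3 rel.py 250 150; python3 -c "
from h import *
im=get_image('top');cv2.imwrite('pics/t5.png',cv2.resize(im[100:200,180:350],None,fx=4.5,fy=4.5,interpolation=cv2.INTER_CUBIC)[...,::-1])"
```

```text
t 15.5333 pos [ 0.405  -0.4909  0.146 ] open 0.03973759032738723 F [-0.0791 -0.073   0.1316] yaw_y 5.489542187832385 tilt x [ 0.0211 -0.013  -0.9997]
tcp in fence [-0.3333 -0.5921] 0.14597155589671076
pane ctr fence [-0.0519 -0.109 ] yaw rel 0.5346159915500124 rms 0.0013501557232699648 rect (111.19305419921875, 220.77926635742188)
```

View pics/t5.png

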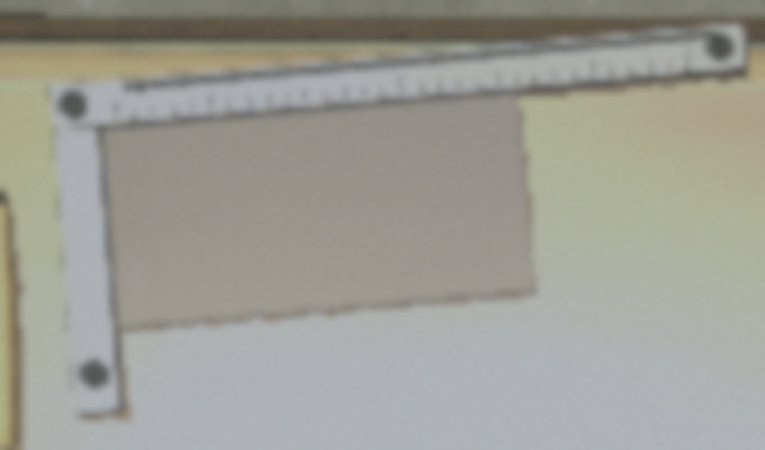

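The pane sits in the corner. Its near edge has a slope of 4.9° against the fence's 5.0°, and its centre is within about 1 mm of the ideal (−53, −110). The end push could have left a sub-millimetre gap at the long arm that the picture can't resolve, so I give the long edge one gentle seating nudge.

Request:
{"op": "arm_command", "data": {
  "plan": [
    [[0,0.0138,-0.0343,0,0,0,0.06],[0,0.0138,-0.0343,0,0,0,0.06],[0,0.0138,-0.0343,0,0,0,0.06],[0,0.0138,-0.0343,0,0,0,0.06],[0,0.0138,-0.0343,0,0,0,0.06],[0,0.0138,-0.0343,0,0,0,0.06],[0,0.0138,-0.0343,0,0,0,0.06],[0,0.0138,-0.0343,0,0,0,0.06],[0,0.0138,-0.0343,0,0,0,0.06],[0,0.0138,-0.0343,0,0,0,0.06],[0,0.0138,-0.0343,0,0,0,0.06],[0,0.0138,-0.0343,0,0,0,0.06],[0,0.0138,-0.0343,0,0,0,0.06],[0,0.012,-0.025,0,0,0,0.06],[0,0,0,0,0,0,0.06]]
  ]
}}

```text
t: 16.93
tool_pos: [0.5555, 0.0482, 0.1472]
tool_rot: [1.13, 1.244, -1.093]
contact_force: [-0.5, -0.0, -0.2]
opening: 0.0603
```

Request:
{"op": "arm_command", "data": {
  "plan": [
    [[0,0,0,6.75,0,0,0.06],[0,0,0,6.75,0,0,0.06],[0,0,0,6.75,0,0,0.06],[0,0,0,6.75,0,0,0.06],[0,0,0,6.75,0,0,0.06],[0,0,0,6.75,0,0,0.06],[0,0,0,6.75,0,0,0.06],[0,0,0,6.75,0,0,0.06],[0,0,0,6.75,0,0,0.06],[0,0,0,6.75,0,0,0.06],[0,0,0,6.75,0,0,0.06],[0,0,0,6.75,0,0,0.06],[0,0,0,6.75,0,0,0.06],[0,0,0,0,0,0,0.06]]
  ]
}}

```text
t: 18.1
tool_pos: [0.5468, 0.069, 0.146]
tool_rot: [2.188, 0.143, -2.135]
contact_force: [-0.2, -0.0, 0.3]
opening: 0.0601
```

```bash
python3 st.py 0.5507 0.0058 0.0
```

```text
t 18.1 pos [0.5468 0.069  0.146 ] open 0.06011675442951052 F [-0.1841 -0.0286  0.2586] yaw_y -82.94272615261788 tilt x [ 0.0239  0.0102 -0.9997]
to go in tool axes [0.1454 0.0643 0.0075]
```

Request:
{"op": "arm_command", "data": {
  "plan": [
    [[0,0.02,0.006,0.5,-0.35,0.15,0.06],[0,0.02,0.006,0.5,-0.35,0.15,0.06],[0,0.018,0.004,0.5,-0.35,0.15,0.06],[0,0.004,0,0.5,-0.35,0.15,0.06],[0.03,0,0,0,0,0,0.06],[0.03,0,0,0,0,0,0.06],[0.03,0,0,0,0,0,0.06],[0.02,0,0,0,0,0,0.06],[0.01,0,0,0,0,0,0.06],[0,0,0,0,0,0,0.06]]
  ]
}}

```text
t: 18.93
tool_pos: [0.5393, 0.0112, 0.0249]
tool_rot: [2.166, 0.132, -2.15]
contact_force: [0.2, 0.4, 0.4]
opening: 0.0602
```

```bash
python3 st.py 0.5507 0.0058 -0.0045;python3 -c "
from h import *
import numpy as np
a=np.radians(5);d=ctrl.get_obs()['tool_pos'][:2]-[.6855,.128];print(d@[np.cos(a),np.sin(a)],d@[-np.sin(a),np.cos(a)])"
```

```text
t 18.9333 pos [0.5393 0.0112 0.0249] open 0.06020625653907433 F [0.2054 0.4174 0.3918] yaw_y -82.98333278106675 tilt x [ 0.0074  0.0002 -1.    ]
to go in tool axes [ 0.0294  0.0068 -0.0104]
-0.1558062199885914 -0.10359348448962312
```

Request:
{"op": "arm_command", "data": {
  "plan": [
    [[0.012,0.002,0,1.2,-0.2,0,0.06],[0.008,0.002,0,1.2,-0.2,0,0.06],[0.004,0.002,0.001,0.5,0,0,0.06],[0.003,0,0.001,0,0,0,0.06],[0,0,0,0,0,0,0.06]]
  ]
}}

```text
t: 19.35
tool_pos: [0.5409, 0.0065, 0.0007]
tool_rot: [2.189, 0.081, -2.177]
contact_force: [0.2, -0.3, 0.1]
opening: 0.0599
```

```bash
cat > f.py <<'E'
from h import *
a=np.radians(5);d=ctrl.get_obs()['tool_pos'][:2]-[.6855,.128];print("fence",d@[np.cos(a),np.sin(a)],d@[-np.sin(a),np.cos(a)])
E
python3 st.py 0.5507 0.0058 -0.0045;python3 f.py
```

```text
t 19.35 pos [0.5409 0.0065 0.0007] open 0.05985564866924059 F [ 0.211  -0.2666  0.1117] yaw_y -85.70940153703502 tilt x [ 0.0051 -0.0003 -1.    ]
to go in tool axes [ 0.0052  0.0014 -0.0097]
fence -0.15464072700841758 -0.10846140085780637
```

Request:
{"op": "arm_command", "data": {
  "plan": [
    [[0.003,0,0,-0.4,0,0,0.06],[0.003,0,-0.005,0,0,0,0.06],[0.0005,0,-0.006,0,0,0,0.06],[0,0,-0.006,0,0,0,0.06],[0,0,-0.006,0,0,0,0.06],[0,0,-0.004,0,0,0,0.06],[0,0,0,0,0,0,0.06]]
  ]
}}

```text
t: 19.93
tool_pos: [0.5739, 0.0088, -0.0026]
tool_rot: [2.191, 0.09, -2.165]
contact_force: [-0.6, -0.5, 1.1]
opening: 0.0599
```

```bash
python3 st.py;python3 f.py
```

```text
t 19.9333 pos [ 0.5739  0.0088 -0.0026] open 0.05994340698447297 F [-0.6335 -0.5252  1.0636] yaw_y -85.2176160384477 tilt x [ 0.0121 -0.0008 -0.9999]
fence -0.12157044273027058 -0.10905089478154412
```

Request:
{"op": "arm_command", "data": {
  "plan": [
    [[0.0005,0,-0.003,0,-0.3,0,0.06],[0,0,-0.003,0,0,0,0.06]]
  ]
}}

```text
t: 20.1
tool_pos: [0.5803, 0.0093, -0.003]
tool_rot: [2.184, 0.089, -2.171]
contact_force: [-3.2, 0.7, 0.7]
opening: 0.06
```

Request:
{"op": "arm_command", "data": {
  "plan": [
    [[0,0,-0.003,0,0,0,0.06],[0,0,-0.003,0,0,0,0.06]]
  ]
}}

```text
t: 20.27
tool_pos: [0.5804, 0.0098, -0.0045]
tool_rot: [2.163, 0.093, -2.19]
contact_force: [-11.3, -0.3, 7.3]
opening: 0.0601
```

```bash
python3 st.py;python3 f.py
```

```text
t 20.2667 pos [ 0.5804  0.0098 -0.0045] open 0.06010475420349104 F [-11.2964  -0.2716   7.2821] yaw_y -85.05706897255372 tilt x [-0.0123 -0.0018 -0.9999]
fence -0.11503255016077722 -0.1085408326823077
```

The fingers stopped at the same depth as the first seating (−115.0 vs −114.9 mm), so the long edge was still flush. I retract for the final check.

Request:
{"op": "arm_command", "data": {
  "plan": [
    [[-0.0005,0,0.008,0,0,0,0.06],[-0.003,0,0.012,0,0,0,0.06],[-0.025,0,0.008,0,0,0,0.06],[-0.035,0,0,0,0,0,0.06],[-0.035,0,0,0,0,0,0.06],[-0.03,0.035,0.005,0,0,0,0.06],[0,0.035,0.01,0,0,0,0.06],[0,0.035,0.01,0,0,0,0.06],[0,0.035,0.01,0,0,0,0.06],[0,0.035,0.01,0,0,0,0.06],[0,0.035,0.01,0,0,0,0.06],[0,0.035,0.01,0,0,0,0.06],[0,0.035,0.01,0,0,0,0.06],[0,0.035,0.01,0,0,0,0.06],[0,0.035,0.01,0,0,0,0.06],[0,0.035,0.01,0,0,0,0.06],[0,0.035,0.01,0,0,0,0.06],[0,0,0,0,0,0,0.06],[0,0,0,0,0,0,0.06],[0,0,0,0,0,0,0.06]]
  ]
}}

```text
t: 21.93
tool_pos: [0.4677, -0.4375, 0.1307]
tool_rot: [2.167, 0.085, -2.175]
contact_force: [0.3, 0.4, 0.7]
opening: 0.0601
```

```bash
python3 st.py; python3 rel.py 250 150; python3 -c "
from h import *
im=get_image('top');cv2.imwrite('pics/t6.png',cv2.resize(im[95:255,150:410],None,fx=3,fy=3,interpolation=cv2.INTER_CUBIC)[...,::-1])"
```

```text
t 21.9333 pos [ 0.4677 -0.4375  0.1307] open 0.06008125654428033 F [0.313  0.3816 0.7178] yaw_y -84.93285335984567 tilt x [-0.0031 -0.0107 -0.9999]
tcp in fence [-0.2662 -0.5444] 0.1306888512386958
pane ctr fence [-0.0519 -0.1085] yaw rel 0.2742767099895076 rms 0.0013785257057726112 rect (106.26301574707031, 219.97109985351562)
```

View pics/t6.png

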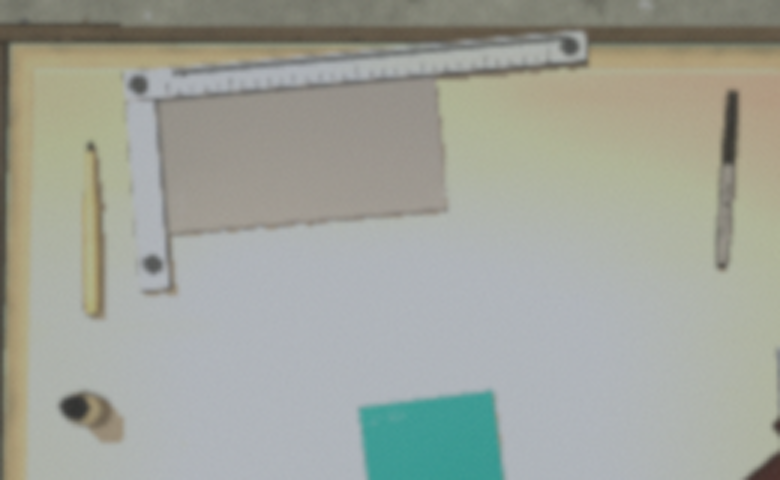

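The pane's corner sits at crop (160,98) in the fence's inside corner, with no gap visible on either arm. The cutter, dropper, marker and turquoise piece are where they were. I hand the job in.

```bash
python3 -c "
from station import finish_job
print(finish_job())"
```

```text
the job is handed in; nothing more can be done
None
```

The pale pane is in the inside corner of the fence, pushed there with the fingertips only, and the job is handed in at about 22 s of the 67 s allowed. I pushed the long edge onto the long arm, slid the pane along it onto the short arm, then gave the long edge one more gentle nudge.

**Contact:** each push ended in a clear stop, at about 11 to 19 N on each axis. The final nudge stopped at the same depth as the first push (−115.0 and −114.9 mm), so the long edge had not come away. I did not test the short end again after that nudge.

**Camera:** the last top picture shows no gap on either arm. The measured centre is (−51.9, −108.5) mm against the ideal (−53, −110), and the turn is 0.3° off. Both are within measuring error, because one pixel is about 2.3 mm, so a gap under a millimetre would not show.

**Disagreement:** the picture fit while the arm was covering part of the pane was unreliable, so I did not use it. The two clear-view fits gave a turn of 0.5° and then 0.3°, while the near edge in the earlier clear picture ran at 4.9° against the fence's 5.0°.

**Other things:** the cutter, dropper, marker and nearest turquoise piece look unmoved in the last picture. The offcut, tape, cup and pot were outside it, and I did not check them again. The arm never went low near them.

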